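Start a crank spindle in its threaded boss and hold it

TASK

Start the crank spindle in its threaded boss without crossing the thread: take the red crank knob and turn it backward (counter-clockwise seen from above) until the spindle drops into the thread start, then turn it forward (clockwise) one full turn. Finish while still holding the knob firmly between the fingers with the crank at rest at that one turn; do not let go, and leave the things lying around where they are.

Things in the scene. Friction and masses are not known exactly. Their poses are not given: they have to be found in the camera images.
- boss_top (a point): centre of the top face of the grey round boss (64 mm across, 64 mm high, on a round foot 120 mm across and 12 mm high, fixed to the table). The crank turns about the vertical axis through this point. A tall column with hoses stands on the table at x 0.60 to 0.75, y 0.13 to 0.27, and equipment to the left of it: come to the boss from the robot's side.
- crank_knob: upright round red knob, 24 mm across, 56 mm high, spinning freely on a pin at the end of the dark crank arm, 70 mm from the crank's axis; origin at its centre, 116 mm above the table, a height that stays the same. Top of the arm 32 mm below the origin. Swung in a circle about the axis with 1 to 4 N it turns the crank; the gripper need not turn. The pin has 5 mm of sprung play in and out along the arm.
- crank (a joint): turn of the crank in rad, growing forward (clockwise from above). At the start the spindle rests on a flat land hidden in the boss, 1.2 to 4.2 forward of the thread start. Turned backward it drops in near 0.3; a shoulder stops it near -0.25. The shoulder also blocks forward turning without a drop. Once dropped, forward turning takes it under the thread. The crank stays where it is left.
- spindle_top (a point): centre of the top of the steel hexagon spindle, 17 mm thick, that slides up and down through the crank's hub (hub 42 mm across, its top 26 mm above the boss top). It stands 60 mm above the boss top at the start with a yellow ring showing above the hub; at the drop it falls 9 mm by its own weight and the ring vanishes; then it sinks 11 mm for each turn forward.
- spindle (a joint): height of the spindle in m: 0 while it rests on the land, about -0.009 when it has dropped into the thread start, about -0.020 after one turn forward.
- tape_measure: yellow and black tape measure, 34x79x57 mm; origin under its centre; a bystander.
- pliers: red-handled pliers lying flat, 53x178x13 mm; origin under its centre; a bystander.
- thread_tape: white roll of thread tape lying flat, 54 mm across, 15 mm high; origin under its centre; a bystander.
- ball_valve: brass ball valve with a red lever, 26x92x42 mm; origin under its centre; a bystander.

How it is judged:
On the way, in this order (a step that is already met when the one before it is completed fails the run):
1. the spindle has dropped into the thread start (value of joint spindle below -0.006 m and value of joint crank below 0.6 rad), for 0.1 s.
2. the thread has caught: about half a turn forward under the thread (value of joint spindle below -0.011 m and value of joint crank above 3 rad).
At the end, for the whole second after the job is handed in: The crank stands one full turn (within 0.7 rad) forward of the middle of the thread start, the spindle has sunk 16.5 to 23.5 mm, the crank is still, the fingers press on the crank knob with more than 1.5 N, and no bystander has moved more than 30 mm (value of joint crank between 5.58 and 6.98 rad and value of joint spindle between -0.0235 and -0.0165 m and velocity of joint crank between -0.1 and 0.1 rad/s and contact force between the fingers and crank_knob above 1.5 N and distance of each of tape_measure, pliers, thread_tape, ball_valve from where it was at the start of the episode below 0.03 m); the arm keeps its last pose, push and grip.
It fails at once if the crank was turned more than a quarter turn too far (value of joint crank above 7.85 rad).
It fails at once if a bystander was knocked away (distance of any of tape_measure, pliers, thread_tape, ball_valve from where it was at the start of the episode above 0.05 m).
It also fails if it takes over 67 s, if anything falls off the work surface, if the arm or the gripper's body presses on something with over 40 N, if the wrist force passes 120 N, or if a joint passes its speed limit or range.

ROBOT

A 6-joint arm with a two-finger parallel gripper is mounted at the origin on a cart in front of the work surface, level with it; the furniture and walls round the work are solid. World frame = base frame: x ahead of the robot, y to its left, z up, the work surface at z = 0. Lengths are in m, angles in rad, forces in N, time in s.
With the tool pointing down it reaches from about 0.375 to 0.9 m from the base axis. Payload 3.1 kg.
Tool frame: the origin (TCP) lies between the finger pads; the fingertips stand 8 mm ahead of it and the grasp point (between the pads) lies 11 mm behind it; z points along the fingers, y is the line along which they close (so a half turn about z gives the same grasp; the last joint's range is limited). The gripper opens to 85 mm and grips with 20 to 120 N. Pads are 22 mm wide; open, the fingers measure 114 mm over their backs; the gripper's body (76 mm by 85 mm) begins 54 mm behind the grasp point. The pads swing forward as they close: fully open they stand 13 mm farther back than shut.
Start: joints at [1.137, 0.527, 1.433, -0, 1.181, -0.178], TCP at [0.157, 0.605, 0.239] pointing down, gripper open.
Joint ranges: [-3.08, 3.08], [-0.75, 2.2], [0.22, 2.44], [-1.43, 4.57], [0, 2.65], [-2.85, 2.85]. Speed limits (rad/s): [2.79, 2.79, 3.14, 3.14, 3.14, 3.14].

INTERFACE

Orientations are given as a unit quaternion [x, y, z, w].
In Python, from station import readout, cams, sign_off gives the robot as it stands.
- The arm moves only by the tool send_rows, never from a script. Its argument "commands" is text: rows parted by semicolons, each of 5 numbers parted by spaces: the finger opening in mm, from 0 to 85.4, then the shift along the tool's x, y, z each as a share of 0.02 m, from -1 to 1, then the turn about the tool's z as a share of 4 degrees, from -1 to 1. In form: grip dx dy dz spin; .... A call has 1 to 20 rows; each row shifts and turns the commanded pose from where the row before left it, along the tool's axes as they then stand; what a row does not reach is not made up. A row lasts 1/12 s, in which the tool goes at most 41.7 mm and 7.16 degrees, less where a joint would pass 70% of its speed; a pose out of reach is approached as far as the arm can. A call with a number of a shift or a turn outside -1 to 1 is refused whole. A call with a gripper value outside its range is refused whole. The fingers move at their own pace and stop on an object; "grip_force" is the grip in N (left out, the last holds). Time passes only in rows, so rows that do not move let the fingers close. It gives the time, the measured TCP pose, the force, the opening and the grip force at its end, in the units of the state.
- readout.sense(): the state, without advancing time (a new reading comes with each control period).
- cams.snapshot(name): name is "scene" or "top" or "wrist"; returns a dict with "pixels" (400x640x3 uint8, red, green, blue), "intrinsics" (3x3 intrinsics, pixels), "eye" and "rotation" of the camera in the world. Camera axes: x right, y down, z forward; pixel columns grow to the right and rows downward; lengths in m; the calibration is good to about 2 mm. A picture is of the moment at which its call begins. There is no depth.
- sign_off(): hands the job in; it is judged then, once.
The state is a dict: "t": time; "q": joint angles; "qd": joint speeds; "tau": joint torques, N m; "tcp_pos": TCP position; "tool_rot": TCP orientation; "force": force on the tool from outside, world axes, zero at the start; "ft_torque": the same for the moment, N m; "finger_gap": opening from 0.0 (shut) to 1.0 (fully open); "gripper_force": force on a finger pad.
Only numpy, scipy, OpenCV 4.12 (cv2) and the standard library are available. Lean on these libraries where they do the work, as an engineer would, in place of code of your own. Each camera call takes 0.05 s, during which the arm holds its last target. There are 200 camera calls.

## Working session

There is one attempt and no reset: what is moved stays moved. The work goes in short steps, Python scripts to look and compute and a tool call to move; the robot and the scene stay as the last step left them, time stands still between calls to the robot, and variables do not carry over. Pictures are saved under pics/ and viewed, at most 10 in all, crops included, and the job is handed in when it is done.

Besides the shell and the picture viewer there is one more tool, called after "Emit:" by a JSON object that holds its "fn" and its "kwargs", one argument or row to a line. send_rows: Moves the arm, as the interface text tells. Its arguments: {"type":"object","properties":{"commands":{"type":"string"},"grip_force":{"type":"number"}},"required":["commands"]}

```bash
mkdir -p pics; cat > h.py <<'E'
import numpy as np,cv2
from station import readout,cams,sign_off
def snap(n,f=None):
    s=cams.snapshot(n)
    if f: cv2.imwrite('pics/'+f,cv2.cvtColor(s['pixels'],cv2.COLOR_RGB2BGR))
    return s
def cast(s,u,v,z):
    d=np.array(s['rotation'])@np.linalg.inv(s['intrinsics'])@np.array([u,v,1.])
    e=np.array(s['eye']); return e+d*(z-e[2])/d[2]
def proj(s,p):
    c=np.array(s['rotation']).T@(np.array(p)-s['eye']); c=np.array(s['intrinsics'])@c; return c[:2]/c[2]
def red(s,amin=30):
    h=cv2.cvtColor(s['pixels'],cv2.COLOR_RGB2HSV)
    m=(((h[...,0]<8)|(h[...,0]>172))&(h[...,1]>140)&(h[...,2]>60)).astype(np.uint8)
    n,l,st,c=cv2.connectedComponentsWithStats(m)
    return [(st[i].tolist(),c[i].round(1).tolist()) for i in range(1,n) if st[i][4]>amin]
E
python3 - <<'E'
from h import *
a=snap('top','top0.png');b=snap('scene','scene0.png')
for s in(a,b):print(np.round(s['eye'],3),np.round(s['rotation'],2).tolist(),red(s))
r=readout.sense();print(r['t'],r['tcp_pos'],r['tool_rot'])
E
```

```text
[ 0.4   -0.106  0.942] [0.71, -0.7, 0.06, -0.06] [([473, 6, 40, 60, 299], [489.7, 38.4]), ([308, 22, 11, 7, 34], [312.6, 25.3]), ([474, 65, 166, 102, 1911], [558.5, 114.7]), ([384, 88, 4, 49, 117], [385.5, 111.2]), ([317, 132, 17, 6, 87], [325.5, 134.7]), ([329, 236, 10, 11, 84], [333.2, 241.1]), ([237, 252, 46, 8, 188], [259.5, 255.1]), ([237, 262, 46, 11, 190], [259.6, 268.5])]
[ 0.046 -0.648  0.794] [0.86, -0.34, 0.15, -0.36] [([364, 174, 13, 9, 56], [369.9, 177.9]), ([130, 177, 10, 7, 39], [135.2, 180.6]), ([430, 196, 37, 30, 95], [448.1, 210.9]), ([202, 202, 29, 29, 105], [215.1, 212.8]), ([276, 206, 11, 27, 274], [281.0, 218.7]), ([189, 210, 36, 25, 132], [203.0, 222.1]), ([326, 337, 6, 8, 39], [328.5, 340.6]), ([630, 338, 10, 22, 126], [636.0, 346.9])]
0.1 [0.15724339 0.60426505 0.23844208] [ 1.27052322e-01  9.91895561e-01 -9.07447428e-04 -2.83780997e-04]
```

View pics/top0.png

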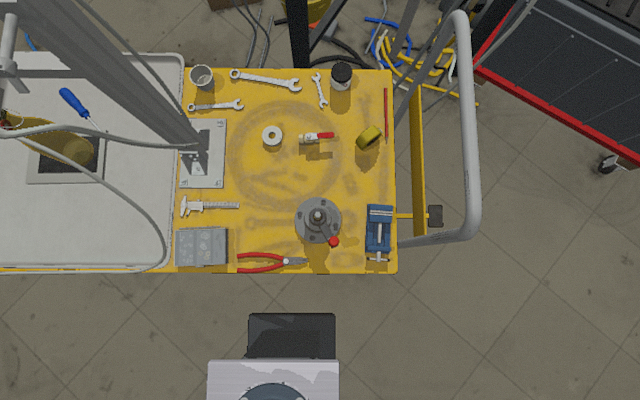

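View pics/scene0.png

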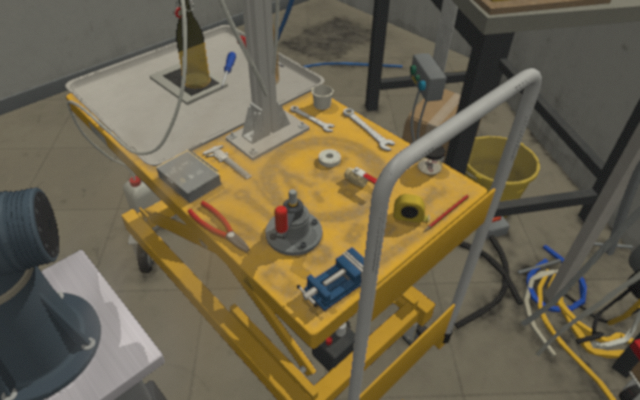

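The top view shows the red knob at about (333,241), the spindle top at about (318,214) and the foot centre at about (319,221). Scene view: the knob is at (281,218) and the spindle at (293,196). The pliers lie to the left of the boss and a blue vise to the right.

```bash
cat >> h.py <<'E'
def tri(a,ua,b,ub):
    A=[];B=[]
    for s,u in((a,ua),(b,ub)):
        d=np.array(s['rotation'])@np.linalg.inv(s['intrinsics'])@np.array([*u,1.]);d/=np.linalg.norm(d)
        P=np.eye(3)-np.outer(d,d);A.append(P);B.append(P@s['eye'])
    return np.linalg.solve(A[0]+A[1],B[0]+B[1])
E
python3 - <<'E'
from h import *
a=snap('top');b=snap('scene')
print('knob',tri(a,(333.2,241.1),b,(281,218.7)),cast(a,333.2,240.5,.135),cast(b,281,218.7,.116))
print('foot',cast(a,319,221,.012),'sp',tri(a,(318,214),b,(293,196)),cast(a,318,214,.124),cast(b,293,193,.124))
for n,u,z in(('pl',(300,261),.01),('pl2',(238,262),.01),('vise',(366,258),.05),('vise2',(367,208),.05),('box',(227,228),.05),('column',(200,155),.0)):print(n,cast(a,*u,z))
im=cv2.cvtColor(a['pixels'],cv2.COLOR_RGB2BGR)[180:290,260:410];cv2.imwrite('pics/c1.png',cv2.resize(im,None,fx=5,fy=5,interpolation=2))
E
```

```text
Traceback (most recent call last):
  File "h.py", line 20, in tri
    d=np.array(s['rotation'])@np.linalg.inv(s['intrinsics'])@np.array([*u,1.]);d/=np.linalg.norm(d)
      ~~~~~~~~~~~~~~~~~~~~~~~^~~~~~~~~~~~~~~~~~~~~~~~~~~~~~~
ValueError: matmul: Input operand 1 has a mismatch in its core dimension 0, with gufunc signature (n?,k),(k,m?)->(n?,m?) (size 3 is different from 4)
```

```bash
sed -i "s/    s=cams.snapshot(n)/&; s['rotation']=Rotation.from_quat(s['rotation']).as_matrix()/; 1a from scipy.spatial.transform import Rotation" h.py
python3 - <<'E'
from h import *
a=snap('top');b=snap('scene')
print('knob',tri(a,(333.2,241.1),b,(281,218.7)),cast(a,333.2,240.5,.135),cast(b,281,218.7,.116))
print('foot',cast(a,319,221,.012),'sp',tri(a,(318,214),b,(293,196)),cast(a,318,214,.124),cast(b,293,193,.124))
for n,u,z in(('pl',(300,261),.01),('pl2',(238,262),.01),('vise',(366,258),.05),('vise2',(367,208),.05),('box',(227,228),.05),('column',(200,155),.0)):print(n,cast(a,*u,z))
im=cv2.cvtColor(a['pixels'],cv2.COLOR_RGB2BGR)[180:290,260:410];cv2.imwrite('pics/c1.png',cv2.resize(im,None,fx=5,fy=5,interpolation=2))
r=readout.sense();print(Rotation.from_quat(r['tool_rot']).as_matrix().round(3),r['t'])
E
```

```text
knob [ 0.43646556 -0.14089088  0.11689134] [ 0.43657816 -0.13986024  0.135     ] [ 0.43738825 -0.14046682  0.116     ]
foot [ 0.4913853  -0.10885738  0.012     ] sp [ 0.49736663 -0.10593466  0.11066963] [ 0.496096   -0.10613216  0.124     ] [ 0.49371818 -0.11006429  0.124     ]
pl [ 0.39072972 -0.06185921  0.01      ]
pl2 [0.38737209 0.09326579 0.01      ]
vise [ 0.39912757 -0.22239696  0.05      ]
vise2 [ 0.52049013 -0.22671438  0.05      ]
box [0.46910036 0.11499171 0.05      ]
column [0.6662721  0.20839163 0.        ]
[[-0.968  0.252 -0.   ]
 [ 0.252  0.968 -0.001]
 [ 0.    -0.001 -1.   ]] 0.3
```

View pics/c1.png

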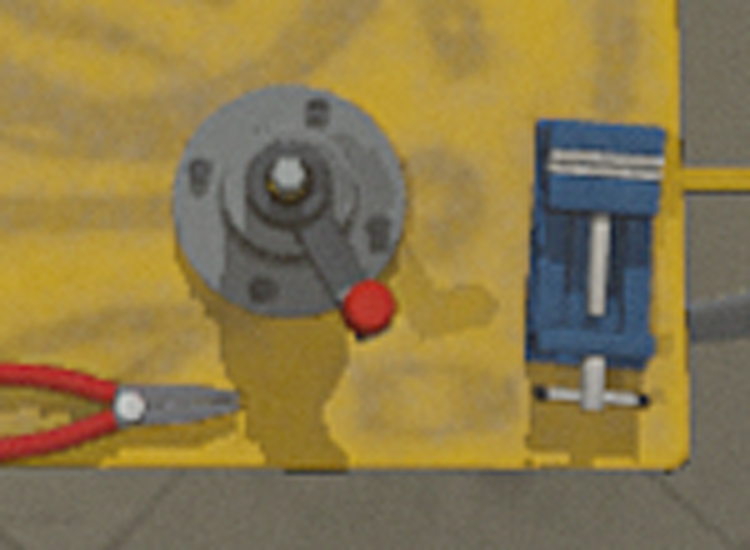

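The crop shows the foot centre at about (318,220) full-image, the spindle top at (317.4,214.4) and the knob at (333.6,241.4). That puts the axis near (0.496,-0.106) and the knob near (0.437,-0.140). I'll approach round the robot's side.

Emit:
{"fn": "send_rows", "kwargs": {
  "commands": "85 0 0 0 -0.91;85 0 0 0 -0.91;85 0 0 0 -0.91;85 0 0 0 -0.91;85 -0.51 -0.95 0 0;85 -0.51 -0.95 0 0;85 -0.51 -0.95 0 0;85 -0.51 -0.95 0 0;85 -0.51 -0.95 0 0;85 -0.51 -0.95 0 0;85 -0.51 -0.95 0 0;85 -0.51 -0.95 0 0;85 -0.51 -0.95 0 0;85 -0.51 -0.95 0 0;85 -0.51 -0.95 0 0;85 -0.51 -0.95 0 0;85 -0.51 -0.95 0 0;85 -0.51 -0.95 0 0;85 -0.51 -0.95 0 0;85 -0.51 -0.95 0 0"
}}

```text
t: 1.97
tcp_pos: [0.3209, 0.2998, 0.2395]
tool_rot: [0.0, 1.0, 0.0, 0.0]
force: [-0.3, -0.8, 0.5]
finger_gap: 0.995
gripper_force: 0.0
```

```bash
python3 - <<'E'
from h import *
r=readout.sense();print(Rotation.from_quat(r['tool_rot']).as_matrix().round(3),r['t'],r['tcp_pos'],r['force'],np.round(r['q'],2))
E
```

```text
[[-1.     0.001  0.   ]
 [ 0.001  1.     0.   ]
 [-0.     0.    -1.   ]] 1.9667 [0.32091077 0.29978951 0.23948244] [-0.26056167 -0.81441707  0.53081864] [ 0.5   0.28  1.88 -0.    0.99 -1.07]
```

Emit:
{"fn": "send_rows", "kwargs": {
  "commands": "85 -0.29 -0.92 0 0;85 -0.29 -0.92 0 0;85 -0.29 -0.92 0 0;85 -0.29 -0.92 0 0;85 -0.29 -0.92 0 0;85 -0.29 -0.92 0 0;85 -0.29 -0.92 0 0;85 -0.29 -0.92 0 0;85 -0.29 -0.92 0 0;85 -0.29 -0.92 0 0;85 -0.29 -0.92 0 0;85 -0.29 -0.92 0 0;85 -0.23 -1 0 0;85 -0.23 -1 0 0;85 -0.23 -1 0 0;85 -0.23 -1 0 0;85 -0.23 -1 0 0;85 -0.23 -1 0 0;85 -0.23 -1 0 0;85 -0.23 -1 0 0"
}}

```text
t: 3.63
tcp_pos: [0.4268, -0.0812, 0.2395]
tool_rot: [0.0, 1.0, -0.0, 0.0]
force: [0.8, 0.4, 0.0]
finger_gap: 0.995
gripper_force: 0.0
```

Emit:
{"fn": "send_rows", "kwargs": {
  "commands": "85 -0.23 -1 0 0;85 -0.23 -1 0 0;85 -0.23 -1 0 0;85 0 0 0 0;85 0 0 0 0"
}}

```text
t: 4.05
tcp_pos: [0.4405, -0.1409, 0.2393]
tool_rot: [0.001, 1.0, 0.0, 0.0]
force: [-0.4, 1.1, -1.1]
finger_gap: 0.995
gripper_force: 0.0
```

```bash
python3 - <<'E'
from h import *
s=snap('wrist','w1.png')
for st,c in red(s,100): print(st,c,cast(s,*c,.144))
r=readout.sense();print(r['tcp_pos'],s['eye'],s['rotation'].round(2),r['force'])
print(proj(s,(.496,-.106,.124)),proj(s,(.437,-.14,.144)))
E
```

```text
[417, 110, 98, 25, 945] [466.2, 118.6] [ 0.37019549 -0.02621903  0.144     ]
[417, 136, 94, 17, 873] [463.5, 145.9] [ 0.39111    -0.02534185  0.144     ]
[306, 175, 28, 38, 791] [319.9, 193.9] [ 0.43044035 -0.13993465  0.144     ]
[0, 275, 89, 51, 1318] [41.3, 301.3] [ 0.53435274 -0.40219783  0.144     ]
[ 0.43991002 -0.13983861  0.23913325] [ 0.36747532 -0.14014554  0.37484828] [[ 0.    0.96  0.29]
 [ 1.   -0.    0.  ]
 [ 0.    0.29 -0.96]] [-0.35393127 -0.24820556  0.3940203 ]
[355.02678614 253.62253739] [319.84133922 201.40794945]
```

View pics/w1.png

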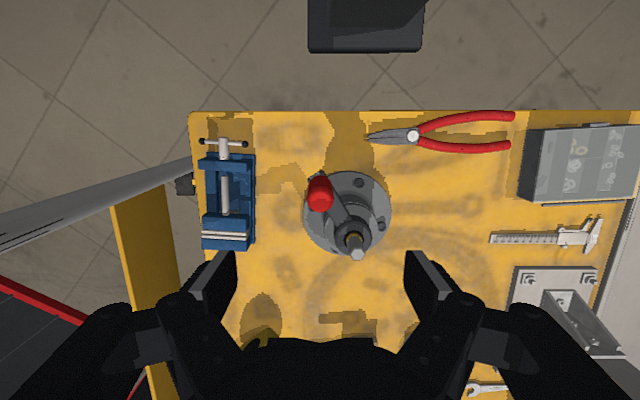

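The wrist view shows the knob top at about (320,202), where I expected it (predicted (320,201)), and the spindle at (356,252) against a predicted (355,254). The estimate holds, so I'll descend and grip.

Emit:
{"fn": "send_rows", "kwargs": {
  "commands": "85 0.15 0 0.6 0;85 0 0 0.9 0;85 0 0 0.9 0;85 0 0 0.9 0;85 0 0 0.9 0;85 0 0 0.9 0;85 0 0 0.9 0;85 0 0 0.35 0;85 0 0 0 0;85 0 0 0 0;10 0 0 0 0;10 0 0 0 0;10 0 0 0 0;10 0 0 0 0;10 0 0 0 0;10 0 0 0 0;10 0 0 0 0;10 0 0 0 0;10 0 0 0 0",
  "grip_force": 40
}}

```text
t: 5.68
tcp_pos: [0.4376, -0.1403, 0.1128]
tool_rot: [0.0, 1.0, -0.0, 0.0]
force: [-0.3, 1.0, 5.4]
finger_gap: 0.273
gripper_force: 38.9
```

```bash
python3 - <<'E'
from h import *
s=snap('top');x=[p for p in red(s) if 300<p[1][0]<350 and p[1][1]>200];print(x)
r=readout.sense();print(r['t'],r['tcp_pos'],r['force'],r['finger_gap'],r['gripper_force'])
p=np.array(r['tcp_pos'])[:2];d=p-[.496,-.106];print(np.hypot(*d),np.degrees(np.arctan2(d[1],d[0])))
E
```

```text
[]
5.7333 [ 0.43765676 -0.1403774   0.11281933] [-1.75813559  1.06084539  5.85593367] 0.2712899901381949 38.922951221466064
0.06771809025314642 -149.49227033187162
```

```bash
cat >> h.py <<'E'
C=np.array([.4975,-.1052]);R=.0695
def ang(p): d=np.array(p)[:2]-C; return np.degrees(np.arctan2(d[1],d[0]))%360,np.hypot(*d)
def rows(step,n,g=10):
    "rows from measured pose, circle about C, step deg (+ ccw)"
    r=readout.sense();p=np.array(r['tcp_pos'])[:2];a,_=ang(p)
    o=[]
    for k in range(1,n+1):
        t=np.radians(a+k*step);q=C+R*np.array([np.cos(t),np.sin(t)])
        d=(q-p)/.02;o.append(f"{g} {-d[0]:.2f} {d[1]:.2f} 0 0");p=q
    print(';'.join(o))
def stat():
    r=readout.sense();a,rr=ang(r['tcp_pos']);t=np.radians(a);f=np.array(r['force'])
    print('t%.2f ang %.1f r %.4f Fr %.1f Ft %.1f Fz %.1f gap %.3f'%(r['t'],a,rr,f[0]*np.cos(t)+f[1]*np.sin(t),-f[0]*np.sin(t)+f[1]*np.cos(t),f[2],r['finger_gap']),np.round(r['tcp_pos'],4))
E
python3 - <<'E'
from h import *
stat();rows(5,9)
E
```

```text
t5.73 ang 210.4 r 0.0694 Fr 1.0 Ft -1.8 Fz 5.9 gap 0.271 [ 0.4377 -0.1404  0.1128]
10 -0.16 -0.26 0 0;10 -0.19 -0.24 0 0;10 -0.21 -0.22 0 0;10 -0.23 -0.20 0 0;10 -0.24 -0.18 0 0;10 -0.26 -0.16 0 0;10 -0.27 -0.14 0 0;10 -0.28 -0.11 0 0;10 -0.29 -0.09 0 0
```

Emit:
{"fn": "send_rows", "kwargs": {
  "commands": "10 -0.16 -0.26 0 0;10 -0.19 -0.24 0 0;10 -0.21 -0.22 0 0;10 -0.23 -0.20 0 0;10 -0.24 -0.18 0 0;10 -0.26 -0.16 0 0;10 -0.27 -0.14 0 0;10 -0.28 -0.11 0 0;10 -0.29 -0.09 0 0;10 0 0 0 0"
}}

```text
t: 6.57
tcp_pos: [0.4815, -0.1732, 0.1129]
tool_rot: [0.0, 1.0, -0.001, 0.001]
force: [1.4, 0.0, 5.0]
finger_gap: 0.268
gripper_force: 39.1
```

```bash
python3 - <<'E'
from h import *
stat();rows(5,4)
w=snap('wrist','w2.png');s=snap('scene','s2.png');a=snap('top','t2.png')
o=[]
for q in(w,s,a):
    u,v=proj(q,(*C,.11)).astype(int);print(u,v)
    u=min(max(u,60),579);v=min(max(v,60),339)
    o.append(cv2.resize(cv2.cvtColor(q['pixels'][v-60:v+60,u-60:u+60],cv2.COLOR_RGB2BGR),(260,260),interpolation=2))
cv2.imwrite('pics/m2.png',np.hstack(o))
E
```

```text
t6.57 ang 256.8 r 0.0698 Fr -0.4 Ft 1.4 Fz 5.0 gap 0.268 [ 0.4815 -0.1732  0.1129]
10 -0.30 -0.04 0 0;10 -0.30 -0.03 0 0;10 -0.30 -0.00 0 0;10 -0.30 0.02 0 0
441 283
292 195
317 214
```

View pics/m2.png

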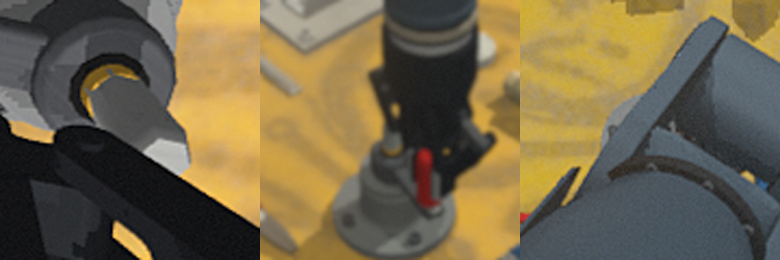

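The wrist crop shows the yellow ring clearly above the hub at about (432,258). The scene crop shows the knob between the fingers. I'll count ring pixels inside the projected hub circle.

```bash
cat >> h.py <<'E'
def ring():
    for n in('wrist','scene'):
        q=snap(n);t=np.linspace(0,2*np.pi,40)
        m=np.zeros(q['pixels'].shape[:2],np.uint8)
        cv2.fillPoly(m,[np.int32([proj(q,(C[0]+.017*np.cos(x),C[1]+.017*np.sin(x),.091)) for x in t])],1)
        h=cv2.cvtColor(q['pixels'],cv2.COLOR_RGB2HSV)
        y=(h[...,0]>15)&(h[...,0]<35)&(h[...,1]>130)&(h[...,2]>80)&(m>0)
        # steel spindle side: grey bright
        g=(h[...,1]<60)&(h[...,2]>90)&(m>0)
        print(n,'yellow',y.sum(),'steel',g.sum(),'area',m.sum())
E
python3 - <<'E'
from h import *
ring()
E
```

```text
wrist yellow 167 steel 334 area 2192
scene yellow 14 steel 15 area 182
```

Emit:
{"fn": "send_rows", "kwargs": {
  "commands": "10 -0.30 -0.05 0 0;10 -0.30 -0.03 0 0;10 -0.30 0 0 0;10 -0.30 0.02 0 0;10 0 0 0 0"
}}

```text
t: 7.23
tcp_pos: [0.5049, -0.1738, 0.1128]
tool_rot: [0.0, 1.0, -0.001, 0.001]
force: [1.6, -0.2, 5.7]
finger_gap: 0.269
gripper_force: 39.3
```

```bash
python3 - <<'E'
from h import *
stat();ring();rows(5,4)
E
```

```text
t7.23 ang 276.2 r 0.0689 Fr 0.4 Ft 1.6 Fz 5.7 gap 0.269 [ 0.5049 -0.1738  0.1128]
wrist yellow 153 steel 664 area 2469
scene yellow 15 steel 29 area 182
10 -0.30 0.02 0 0;10 -0.29 0.07 0 0;10 -0.29 0.10 0 0;10 -0.28 0.12 0 0
```

Emit:
{"fn": "send_rows", "kwargs": {
  "commands": "10 -0.30 0.02 0 0;10 -0.29 0.07 0 0;10 -0.29 0.10 0 0;10 -0.28 0.12 0 0;10 0 0 0 0"
}}

```text
t: 7.75
tcp_pos: [0.528, -0.1672, 0.1128]
tool_rot: [0.0, 1.0, -0.0, 0.001]
force: [2.2, -0.1, 6.3]
finger_gap: 0.269
gripper_force: 39.3
```

```bash
python3 - <<'E'
from h import *
stat();ring();rows(5,4)
E
```

```text
t7.75 ang 296.2 r 0.0691 Fr 1.1 Ft 1.9 Fz 6.3 gap 0.269 [ 0.528  -0.1672  0.1128]
wrist yellow 136 steel 805 area 2775
scene yellow 18 steel 25 area 182
10 -0.28 0.13 0 0;10 -0.25 0.17 0 0;10 -0.24 0.19 0 0;10 -0.22 0.21 0 0
```

Emit:
{"fn": "send_rows", "kwargs": {
  "commands": "10 -0.28 0.13 0 0;10 -0.25 0.17 0 0;10 -0.24 0.19 0 0;10 -0.22 0.21 0 0;10 0 0 0 0"
}}

```text
t: 8.27
tcp_pos: [0.5476, -0.1529, 0.1128]
tool_rot: [0.0, 1.0, -0.0, 0.001]
force: [1.2, 1.3, 5.3]
finger_gap: 0.271
gripper_force: 39.3
```

```bash
python3 - <<'E'
from h import *
stat();ring();rows(5,4)
E
```

```text
t8.27 ang 316.4 r 0.0692 Fr -0.0 Ft 1.8 Fz 5.3 gap 0.271 [ 0.5476 -0.1529  0.1128]
wrist yellow 117 steel 995 area 3089
scene yellow 16 steel 13 area 182
10 -0.21 0.21 0 0;10 -0.18 0.24 0 0;10 -0.16 0.26 0 0;10 -0.13 0.27 0 0
```

Emit:
{"fn": "send_rows", "kwargs": {
  "commands": "10 -0.21 0.21 0 0;10 -0.18 0.24 0 0;10 -0.16 0.26 0 0;10 -0.13 0.27 0 0;10 0 0 0 0"
}}

```text
t: 8.78
tcp_pos: [0.5609, -0.133, 0.1128]
tool_rot: [0.0, 1.0, -0.0, 0.0]
force: [0.7, 1.2, 5.7]
finger_gap: 0.267
gripper_force: 39.3
```

```bash
python3 - <<'E'
from h import *
stat();ring();rows(5,4)
E
```

```text
t8.78 ang 336.3 r 0.0692 Fr 0.2 Ft 1.3 Fz 5.7 gap 0.267 [ 0.5609 -0.133   0.1128]
wrist yellow 73 steel 904 area 3297
scene yellow 19 steel 3 area 182
10 -0.12 0.28 0 0;10 -0.09 0.29 0 0;10 -0.06 0.30 0 0;10 -0.03 0.30 0 0
```

Emit:
{"fn": "send_rows", "kwargs": {
  "commands": "10 -0.12 0.28 0 0;10 -0.09 0.29 0 0;10 -0.06 0.30 0 0;10 -0.03 0.30 0 0;10 0 0 0 0"
}}

```text
t: 9.3
tcp_pos: [0.5665, -0.1093, 0.1128]
tool_rot: [0.0, 1.0, 0.0, 0.0]
force: [0.5, 1.4, 6.6]
finger_gap: 0.272
gripper_force: 39.5
```

```bash
python3 - <<'E'
from h import *
stat();ring();rows(5,4)
E
```

```text
t9.30 ang 356.6 r 0.0691 Fr 0.4 Ft 1.4 Fz 6.6 gap 0.272 [ 0.5665 -0.1093  0.1128]
wrist yellow 0 steel 766 area 3415
scene yellow 6 steel 12 area 182
10 -0.02 0.30 0 0;10 0.02 0.30 0 0;10 0.05 0.30 0 0;10 0.07 0.29 0 0
```

Both yellow counts fell, so I'll check visually.

```bash
cat >> h.py <<'E'
def look(f):
    o=[]
    for n in('wrist','scene'):
        q=snap(n);u,v=proj(q,(*C,.11)).astype(int);k=60 if n=='wrist' else 40
        u=min(max(u,k),639-k);v=min(max(v,k),399-k)
        o.append(cv2.resize(cv2.cvtColor(q['pixels'][v-k:v+k,u-k:u+k],cv2.COLOR_RGB2BGR),(390,390),interpolation=2))
    cv2.imwrite('pics/'+f,np.hstack(o))
E
python3 -c "
from h import *
look('m3.png')"
```

```text
(no output)
```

View pics/m3.png

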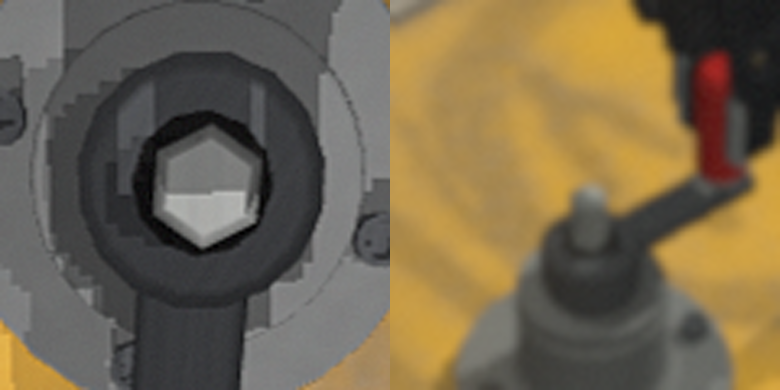

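The scene crop shows that the yellow ring has vanished above the hub, so the spindle has dropped. The crank is near 0.1 rad with the knob at 356.6°. Next I turn it forward, clockwise, about 352°.

```bash
python3 -c "
from h import *
stat();rows(-6,15)"
```

```text
t9.50 ang 356.2 r 0.0692 Fr 1.2 Ft 1.6 Fz 5.9 gap 0.269 [ 0.5665 -0.1097  0.1128]
10 0.03 -0.36 0 0;10 0.08 -0.35 0 0;10 0.12 -0.34 0 0;10 0.15 -0.33 0 0;10 0.19 -0.31 0 0;10 0.22 -0.29 0 0;10 0.25 -0.27 0 0;10 0.27 -0.24 0 0;10 0.30 -0.21 0 0;10 0.32 -0.18 0 0;10 0.33 -0.14 0 0;10 0.35 -0.11 0 0;10 0.36 -0.07 0 0;10 0.36 -0.03 0 0;10 0.36 0.00 0 0
```

Emit:
{"fn": "send_rows", "kwargs": {
  "commands": "10 0.03 -0.36 0 0;10 0.08 -0.35 0 0;10 0.12 -0.34 0 0;10 0.15 -0.33 0 0;10 0.19 -0.31 0 0;10 0.22 -0.29 0 0;10 0 0 0 0"
}}

```text
t: 10.08
tcp_pos: [0.5501, -0.1508, 0.1129]
tool_rot: [0.001, 1.0, -0.0, -0.0]
force: [-0.8, -1.2, 5.9]
finger_gap: 0.269
gripper_force: 39.5
```

```bash
python3 -c "
from h import *
stat();ring();rows(-6,18)"
```

```text
t10.08 ang 319.1 r 0.0696 Fr 0.2 Ft -1.5 Fz 5.9 gap 0.269 [ 0.5501 -0.1508  0.1129]
wrist yellow 0 steel 1352 area 3117
scene yellow 4 steel 24 area 182
10 0.25 -0.26 0 0;10 0.28 -0.24 0 0;10 0.30 -0.21 0 0;10 0.32 -0.17 0 0;10 0.34 -0.14 0 0;10 0.35 -0.10 0 0;10 0.36 -0.07 0 0;10 0.36 -0.03 0 0;10 0.36 0.01 0 0;10 0.36 0.05 0 0;10 0.35 0.09 0 0;10 0.34 0.12 0 0;10 0.33 0.16 0 0;10 0.31 0.19 0 0;10 0.29 0.22 0 0;10 0.26 0.25 0 0;10 0.24 0.28 0 0;10 0.21 0.30 0 0
```

Forward turning is free: the tangential force is small and the ring is hidden at an angle where it showed 117 pixels before.

Emit:
{"fn": "send_rows", "kwargs": {
  "commands": "10 0.25 -0.26 0 0;10 0.28 -0.24 0 0;10 0.30 -0.21 0 0;10 0.32 -0.17 0 0;10 0.34 -0.14 0 0;10 0.35 -0.10 0 0;10 0.36 -0.07 0 0;10 0.36 -0.03 0 0;10 0.36 0.01 0 0;10 0.36 0.05 0 0;10 0.35 0.09 0 0;10 0.34 0.12 0 0;10 0.33 0.16 0 0;10 0.31 0.19 0 0;10 0.29 0.22 0 0;10 0.26 0.25 0 0;10 0.24 0.28 0 0;10 0.21 0.30 0 0;10 0 0 0 0"
}}

```text
t: 11.77
tcp_pos: [0.4372, -0.1398, 0.1128]
tool_rot: [0.0, 1.0, 0.0, -0.001]
force: [-1.6, 1.3, 8.5]
finger_gap: 0.273
gripper_force: 39.5
```

```bash
python3 -c "
from h import *
stat();ring();rows(-6,18)"
```

```text
t11.77 ang 209.8 r 0.0695 Fr 0.8 Ft -1.9 Fz 8.5 gap 0.273 [ 0.4372 -0.1398  0.1128]
wrist yellow 0 steel 69 area 1791
scene yellow 0 steel 0 area 182
10 0.17 0.32 0 0;10 0.13 0.34 0 0;10 0.09 0.35 0 0;10 0.06 0.36 0 0;10 0.02 0.36 0 0;10 -0.02 0.36 0 0;10 -0.06 0.36 0 0;10 -0.09 0.35 0 0;10 -0.13 0.34 0 0;10 -0.16 0.32 0 0;10 -0.20 0.31 0 0;10 -0.23 0.28 0 0;10 -0.26 0.26 0 0;10 -0.28 0.23 0 0;10 -0.30 0.20 0 0;10 -0.32 0.17 0 0;10 -0.34 0.13 0 0;10 -0.35 0.09 0 0
```

Emit:
{"fn": "send_rows", "kwargs": {
  "commands": "10 0.17 0.32 0 0;10 0.13 0.34 0 0;10 0.09 0.35 0 0;10 0.06 0.36 0 0;10 0.02 0.36 0 0;10 -0.02 0.36 0 0;10 -0.06 0.36 0 0;10 -0.09 0.35 0 0;10 -0.13 0.34 0 0;10 -0.16 0.32 0 0;10 -0.20 0.31 0 0;10 -0.23 0.28 0 0;10 -0.26 0.26 0 0;10 -0.28 0.23 0 0;10 -0.30 0.20 0 0;10 -0.32 0.17 0 0;10 -0.34 0.13 0 0;10 -0.35 0.09 0 0;10 0 0 0 0"
}}

```text
t: 13.45
tcp_pos: [0.4851, -0.038, 0.1128]
tool_rot: [0.0, 1.0, -0.0, 0.001]
force: [0.9, 1.1, 6.6]
finger_gap: 0.271
gripper_force: 39.4
```

```bash
python3 -c "
from h import *
stat();rows(-6,17)"
```

```text
t13.45 ang 100.5 r 0.0684 Fr 0.9 Ft -1.1 Fz 6.6 gap 0.271 [ 0.4851 -0.038   0.1128]
10 -0.35 0.10 0 0;10 -0.36 0.01 0 0;10 -0.36 -0.03 0 0;10 -0.36 -0.07 0 0;10 -0.35 -0.10 0 0;10 -0.34 -0.14 0 0;10 -0.32 -0.17 0 0;10 -0.30 -0.21 0 0;10 -0.28 -0.24 0 0;10 -0.25 -0.26 0 0;10 -0.22 -0.29 0 0;10 -0.19 -0.31 0 0;10 -0.16 -0.33 0 0;10 -0.12 -0.34 0 0;10 -0.08 -0.35 0 0;10 -0.05 -0.36 0 0;10 -0.01 -0.36 0 0
```

Emit:
{"fn": "send_rows", "kwargs": {
  "commands": "10 -0.35 0.10 0 0;10 -0.36 0.01 0 0;10 -0.36 -0.03 0 0;10 -0.36 -0.07 0 0;10 -0.35 -0.10 0 0;10 -0.34 -0.14 0 0;10 -0.32 -0.17 0 0;10 -0.30 -0.21 0 0;10 -0.28 -0.24 0 0;10 -0.25 -0.26 0 0;10 -0.22 -0.29 0 0;10 -0.19 -0.31 0 0;10 -0.16 -0.33 0 0;10 -0.12 -0.34 0 0;10 -0.08 -0.35 0 0;10 -0.05 -0.36 0 0;10 0 0 0 0;10 0 0 0 0;10 0 0 0 0"
}}

```text
t: 15.03
tcp_pos: [0.5661, -0.1009, 0.1128]
tool_rot: [0.0, 1.0, -0.001, 0.001]
force: [0.8, -3.3, 4.8]
finger_gap: 0.271
gripper_force: 39.5
```

```bash
python3 -c "
from h import *
stat();look('m4.png')"
```

```text
t15.03 ang 3.6 r 0.0687 Fr 0.6 Ft -3.4 Fz 4.8 gap 0.271 [ 0.5661 -0.1009  0.1128]
```

View pics/m4.png

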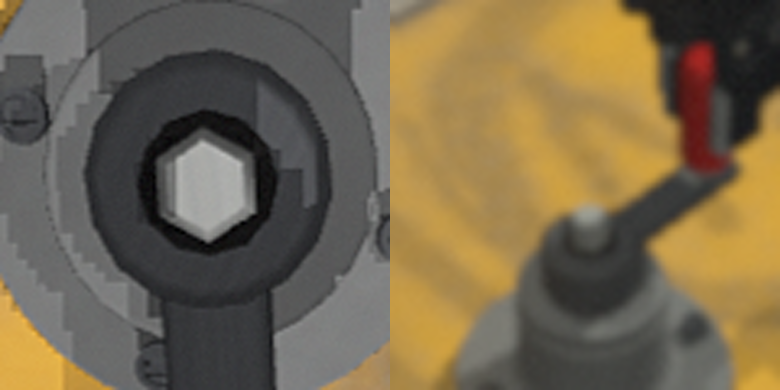

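The scene crop shows the spindle clearly lower than before (its top is about 20 crop pixels down) and the knob still gripped at 3.6°. The crank is at about 6.2 rad and at rest, so I'll hand in.

```bash
python3 -c "
from h import *
print(sign_off())"
```

```text
the job is handed in; nothing more can be done
None
```

I handed the job in with the spindle dropped into the thread start, the crank turned about one full turn forward (roughly 6.2 rad, from the tool angle) and at rest, and the knob still gripped at about 39 N; sign-off gave no verdict, and I did not re-check where the bystanders lie at the end.

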